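Unlock the cutter-head carriage and slide it home

TASK

Loosen the big knurled locking ring on the carriage stand by two full turns counter-clockwise (to within about a tenth of a turn), rolling a fingertip round its rim, and leave it there. Then push the cutter-head carriage beside it with the fingertips away from the robot until it is fully home against its stop. Grip and lift nothing, work gently, leave the loose things on and around the stand where they are, and finish clear of everything.

Things in the scene. Friction and masses are not known exactly. Their poses are not given: they have to be found in the camera images.
- stand: carriage stand: low white painted casting fixed to the table, 240 mm (its x) by 370 mm (its y, -160 to +210 mm), flat deck 50 mm high. Origin on the table, exactly under the vertical axis of the locking ring; x points away from the robot (turned up to 17 degrees either way), y to its left, z up. Place varies.
- ring_mid (a point): centre of the knurled locking ring, on its vertical axis, half-way up. Level aluminium disc, 96 mm across the crests, 28 mm tall; 30 upright ridges round its side, 3 mm proud of the 90 mm drum. Tight: underside 64, top 92 mm above the table; it rises 4 mm per turn loosened. Round it at least 35 mm is free above 70 mm height. Frame turns with the ring.
- ring_mark (a point): outer end of the index mark on the ring's top face, 42 mm from its axis: a dark radial bar 26 mm long, 5 mm wide, 1.5 mm high. It turns with the ring and starts near the robot's side; two turns bring it back twice. A 28 mm steel cap, 3 mm high, marks the ring's axis.
- lock_ring (a joint): turn of the ring in rad, counted through full turns (one is 6.283): 0 is fully tight; grows as it is loosened, counter-clockwise seen from above. Starts between 0 and 0.3, could go to 18.8. Turns stiffly (0.06 N m, about 1.3 N at the rim) and stays where it is left.
- latch_end (a point): top of the outer end of the steel latch bar, 10 mm wide, that runs from under the ring 100 mm to the stand's +y. Top 58 mm above the table when tight; it rises with the ring, 4 mm per turn, does not turn, and blocks the carriage by two studs until the ring is loosened more than one and a half turns.
- push_face (a point): middle of the carriage's near upright face, which looks to the stand's -x; axes as the stand's; 86 mm above the table. Carriage: aluminium block 90 x 90 mm, from 60 to 105 mm height, black finned head on it to 122 mm, middle 148 mm to the stand's +y of the ring's axis. At the start the face is at x = -40 mm in the stand's frame; the deck before it is empty.
- carriage (a joint): travel of the carriage in m, along the stand's +x, away from the robot: 0 at the start (2 mm play while latched), 0.07 hard against the dark stop block at the far end of its bed. Sliding takes about 2 N plus light drag; it stays where it is left.
- gauge: bystander, to be left alone: a plain steel gauge cylinder, 26 mm across, 30 mm tall, standing on the stand's deck. Origin at the centre of its underside.
- tip_case: bystander, to be left alone: a small clear plastic case, 45 x 32 x 16 mm, lying on the stand's deck. Origin at the centre of its underside.
- weight: bystander, to be left alone: a turned steel disc weight, 72 mm across, 50 mm tall, on the table. Origin at the centre of its underside.
- cleaner: bystander, to be left alone: a small closed bottle, 44 mm across, 100 mm tall, on the table. Origin at the centre of its underside.
- driver: bystander, to be left alone: a screwdriver 150 mm long lying on the table. Origin at the centre of its underside (of the whole tool, near mid-length).
- loupe: bystander, to be left alone: a black eye loupe, 42 mm across, 42 mm tall, on the table. Origin at the centre of its underside.
- screw_dish: bystander, to be left alone: a shallow steel dish, 64 mm across, 22 mm tall, on the table. Origin at the centre of its underside.

How it is judged:
On the way, in this order (a step that is already met when the one before it is completed fails the run):
1. the ring is loosened by two turns and left, with the carriage still unmoved (value of joint lock_ring between 11.7 and 13.75 rad and velocity of joint lock_ring below 0.5 rad/s and value of joint carriage below 0.012 m), for 0.2 s.
2. the carriage is pushed home against its stop (value of joint carriage above 0.064 m and value of joint lock_ring between 11.7 and 13.75 rad), for 0.2 s.
At the end, for the whole second after the job is handed in: The ring stands between 11.7 and 13.75 rad (two turns from its start, give or take at least 0.85 rad), at rest; the carriage is within 6 mm of its stop (all of step 2 and velocity of joint lock_ring between -0.5 and 0.5 rad/s); the robot touches nothing.
It fails at once if a bystander was moved by more than 20 mm or lifted (distance of any of gauge, tip_case, weight, cleaner, driver, loupe, screw_dish from where it was at the start of the episode above 0.02 m).
It fails at once if the lock ring was gripped or forced (more than 60 N) (contact force between the fingers and lock_ring above 60 N).
It fails at once if the carriage was gripped or forced (more than 60 N) (contact force between the fingers and carriage above 60 N).
It also fails if it takes over 64 s, if anything falls off the work surface, if the arm or the gripper's body presses on something with over 40 N, if the wrist force passes 120 N, or if a joint passes its speed limit or range.

ROBOT

A 6-joint arm with a two-finger parallel gripper is mounted at the origin on the work surface. World frame = base frame: x ahead of the robot, y to its left, z up, the work surface at z = 0. Lengths are in m, angles in rad, forces in N, time in s.
With the tool pointing down it reaches from about 0.3 to 0.775 m from the base axis. Payload 14.6 kg.
Tool frame: the origin (TCP) lies midway between the tips of the shut fingers; the grasp point (between the pads) lies 19 mm behind it (ctrl.tcp_to_grasp is the distance from the TCP to the grasp point, in m); x points along the fingers, y is the direction in which the jaws open and shut, and the axes are right-handed (so a half turn about x gives the same grasp; the last joint's range is limited). The gripper opens to 94 mm and grips with 3 to 60 N. Pads are 16 mm wide; open, the fingers measure 119 mm over their backs; the gripper's body (75 mm by 177 mm) begins 78 mm behind the grasp point.
Start: joints at [-1.227, 0.3, 1.521, -0, 1.321, -0.067], TCP at [0.22, -0.504, 0.175] pointing down, gripper open.
Joint ranges: [-3.03, 3.03], [-0.79, 2.21], [0.23, 2.52], [-1.04, 4.18], [0, 3.07], [-2.55, 2.55]. Speed limits (rad/s): [2.22, 2.22, 2.57, 3.14, 3.14, 3.14].

INTERFACE

Orientations are given as [roll, pitch, yaw] about the fixed x, y, z axes, in that order (R = Rz(yaw) Ry(pitch) Rx(roll)).
In Python, from station import ctrl gives the robot as it stands.
- The arm moves only by the tool jog_arm, never from a script. Its argument "rows" is one flat list of numbers, 7 for each row, row after row: the shift along the world's x, y, z in m, then the turn, a rotation vector about the world's x, y, z in degrees, then the closure, from 0 (fully open) to 1 (shut). A call has 1 to 8 rows; each row shifts and turns the commanded pose from where the row before left it; what a row does not reach is not made up. A row lasts 1/12 s, in which the tool goes at most 41.7 mm and 7.16 degrees, less where a joint would pass 70% of its speed; a pose out of reach is approached as far as the arm can. A call with a gripper value outside its range is refused whole. The fingers move at their own pace and stop on an object; "squeeze" is the grip in N (left out, the last holds). Time passes only in rows, so rows that do not move let the fingers close. It gives the time, the measured TCP pose, the force and the opening at its end, in the units of the state.
- ctrl.get_obs(): the state, without advancing time (a new reading comes with each control period).
- ctrl.camera(name): name is "scene" or "top" or "wrist"; returns (picture, depth): 400x640x3 uint8, red, green, blue; 400x640 float32, m along the optical axis (not along the pixel's ray), 0 where there is no reading.
- ctrl.camera_model(name): a dict with "K" (3x3 intrinsics, pixels), "dist" ([k1, k2, p1, p2, k3] as OpenCV has them; the pictures are not rectified), "extrinsics" (4x4, takes a point from camera to world coordinates). Camera axes: x right, y down, z forward; pixel columns grow to the right and rows downward; lengths in m; the calibration is good to about 2 mm. A picture is of the moment at which its call begins: read the wrist's pose just before it. camera_model takes no time and is no camera call; for the wrist camera it gives the pose at the moment of the call.
- ctrl.hand_in(): hands the job in, once; it reports no verdict.
The state is a dict: "time_s": time; "qpos": joint angles; "joint_vel": joint speeds; "tau": joint torques, N m; "ee_pos": TCP position; "eef_rot": TCP orientation; "force": force on the tool from outside, world axes, zero at the start; "moment": the same for the moment, N m; "grip_width": finger opening in m.
Only numpy, scipy, OpenCV 4.12 (cv2) and the standard library are available. Lean on these libraries where they do the work, as an engineer would, in place of code of your own. Each camera call takes 0.05 s, during which the arm holds its last target.

## Working session

There is one attempt and no reset: what is moved stays moved. The work goes in short steps, Python scripts to look and compute and a tool call to move; the robot and the scene stay as the last step left them, time stands still between calls to the robot, and variables do not carry over. Pictures are saved under pics/ and viewed, and the job is handed in when it is done.

Besides the shell and the picture viewer there is one more tool, called after "Call:" as name(argument=value, ...) on one line, values as JSON. jog_arm: Moves the arm, as the interface text tells. Its arguments: {"type":"object","properties":{"rows":{"type":"array"},"squeeze":{"type":"number"}},"required":["rows"]}

```bash
ls; mkdir -p pics; python3 - <<'E'
from station import ctrl
import cv2,numpy as np
print(ctrl.get_obs())
for n in ["scene","top"]:
    p,d=ctrl.camera(n); cv2.imwrite(f"pics/{n}0.png",p[:,:,::-1]); np.savez(f"{n}0.npz",p=p,d=d)
    m=ctrl.camera_model(n); print(n,m)
E
```

```text
pics
{'time_s': 0.0, 'qpos': array([-1.22658331e+00,  3.00446673e-01,  1.52158158e+00, -3.27871442e-05,
        1.32070413e+00, -6.66002995e-02]), 'joint_vel': array([-0.00042833,  0.00048865, -0.00065691,  0.00039153,  0.00177229,
       -0.00045163]), 'tau': array([ 2.42406713e-03, -5.31804657e+01, -3.52726829e+01,  7.08469399e-02,
        2.44584493e-02, -1.20917139e-04]), 'ee_pos': array([ 0.21953237, -0.50396045,  0.17429954]), 'eef_rot': array([-1.60953946,  1.56965615,  1.94287464]), 'force': array([-0.58338428, -0.65506012, -0.14565207]), 'moment': array([-6.57669611e-02, -1.04914269e-05, -2.68181910e-02]), 'grip_width': 0.09422596979640695}
scene {'K': array([[476.74153404,   0.        , 323.14990167],
       [  0.        , 476.74153404, 196.92533131],
       [  0.        ,   0.        ,   1.        ]]), 'dist': array([0.00190842, 0.        , 0.        , 0.        , 0.        ]), 'extrinsics': array([[-0.29882441,  0.6031983 , -0.73949698,  1.37171444],
       [ 0.95408784,  0.20548535, -0.21792696,  0.24206107],
       [ 0.02050263, -0.77066697, -0.6369082 ,  0.7017769 ],
       [ 0.        ,  0.        ,  0.        ,  1.        ]])}
top {'K': array([[367.84904025,   0.        , 322.71086438],
       [  0.        , 367.84904025, 194.60790966],
       [  0.        ,   0.        ,   1.        ]]), 'dist': array([-0.07427561,  0.        ,  0.        ,  0.        ,  0.        ]), 'extrinsics': array([[-0.00784449, -0.99173906,  0.12803166,  0.51161221],
       [-0.99962078,  0.01115698,  0.02517576,  0.02943988],
       [-0.02639623, -0.12778561, -0.99145049,  0.99258259],
       [ 0.        ,  0.        ,  0.        ,  1.        ]])}
```

View pics/top0.png

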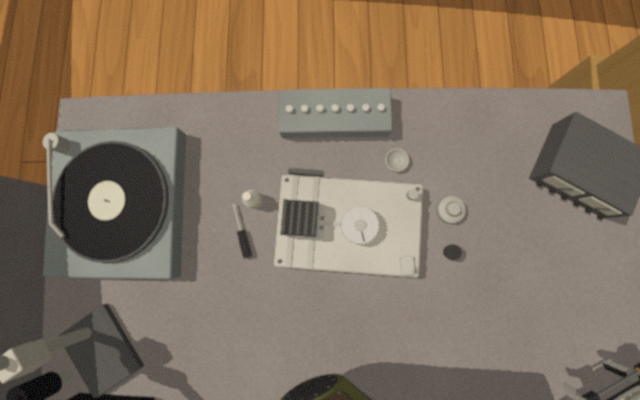

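View pics/scene0.png

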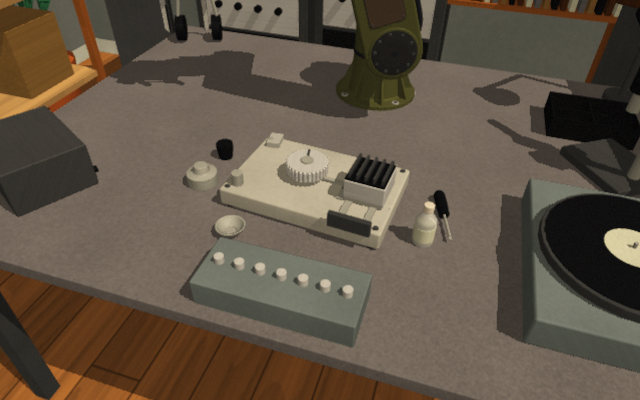

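The top view shows the stand with corners near (283,175), (423,184), (418,276) and (276,267). The ring is at about (360,226), the black head at (300,218), the gauge at (414,194) and the tip case at (407,265). Next I'll measure these.

```bash
cat > h.py <<'E'
import numpy as np,cv2
def ray(m,px):
    p=cv2.undistortPoints(np.array(px,float).reshape(-1,1,2),m["K"],m["dist"]).reshape(-1,2)
    d=np.c_[p,np.ones(len(p))]@m["extrinsics"][:3,:3].T
    return m["extrinsics"][:3,3],d
def onz(m,px,z):
    o,d=ray(m,px); return o+d*((z-o[2])/d[:,2])[:,None]
def proj(m,P):
    E=np.linalg.inv(m["extrinsics"]); r,_=cv2.Rodrigues(E[:3,:3])
    return cv2.projectPoints(np.array(P,float).reshape(-1,1,3),r,E[:3,3],m["K"],m["dist"])[0].reshape(-1,2)
def cloud(m,d):
    v,u=np.mgrid[0:d.shape[0],0:d.shape[1]]
    p=cv2.undistortPoints(np.c_[u.ravel(),v.ravel()].astype(float).reshape(-1,1,2),m["K"],m["dist"]).reshape(-1,2)
    c=np.c_[p,np.ones(len(p))]*d.reshape(-1,1)
    return (c@m["extrinsics"][:3,:3].T+m["extrinsics"][:3,3]).reshape(*d.shape,3)
E
python3 - <<'E'
from station import ctrl
from h import *
m=ctrl.camera_model("top"); f=np.load("top0.npz"); p,d=f["p"],f["d"]
C=cloud(m,d); Z=C[...,2]
c=p[150:300,250:480,::-1]; cv2.imwrite("pics/top0z.png",cv2.resize(c,None,fx=3.4,fy=3.4,interpolation=cv2.INTER_CUBIC))
print("corners",onz(m,[(283,175),(423,184),(418,276),(276,267)],0.05).round(4))
# table z & deck
print(Z[300,350],Z[240,400],Z[226,372])
R=(slice(150,300),slice(250,480))
for lo,hi,nm in[(.035,.06,'deck'),(.08,.105,'ringtop'),(.112,.13,'head')]:
    mk=((Z>lo)&(Z<hi)).astype(np.uint8); mk2=np.zeros_like(mk); mk2[R]=mk[R]
    n,l,s,ce=cv2.connectedComponentsWithStats(mk2)
    for i in range(1,n):
        if s[i,4]>60:
            P=C[l==i]; ys,xs=np.nonzero(l==i)
            print(nm,s[i],ce[i].round(1),np.median(P,0).round(4),cv2.minAreaRect((P[:,:2]*1000).astype(np.float32)), cv2.minEnclosingCircle((P[:,:2]*1000).astype(np.float32)))
# dark on ring
g=p.mean(2); print(g[210:245,342:380].astype(int)[::1, ::1][4:30])
E
```

```text
corners [[ 0.6862  0.1568  0.05  ]
 [ 0.6581 -0.2067  0.05  ]
 [ 0.424  -0.185   0.05  ]
 [ 0.4493  0.1735  0.05  ]]
-0.0006715915907707926 0.04802638358688405 0.09226748554098907
deck [  274   173   149   104 10543] [352.3 225.9] [ 0.5427 -0.0196  0.0488] ((555.40380859375, -12.8807373046875), (372.08758544921875, 241.4444580078125), 85.1036148071289) ((555.951416015625, -12.64721393585205), 216.86358642578125)
deck [445 201  16  17 183] [452.6 208.7] [ 0.5926 -0.281   0.0473] ((592.9677124023438, -282.98095703125), (35.426971435546875, 41.23270797729492), 81.98860168457031) ((594.0492553710938, -284.6476745605469), 21.997304916381836)
deck [445 245  16  15 192] [453.2 251.9] [ 0.4825 -0.2798  0.0405] ((482.4164123535156, -279.401611328125), (38.73737335205078, 35.71581268310547), 89.1380386352539) ((483.3463439941406, -280.6717529296875), 20.68071174621582)
ringtop [ 340  206   40   39 1127] [359.3 224.7] [ 0.5524 -0.0364  0.0909] ((553.182861328125, -36.82072448730469), (92.67329406738281, 93.33128356933594), 55.69696807861328) ((553.1217651367188, -37.131412506103516), 47.9803237
[... 4555 characters left out ...]
 190 193 193 194 193 195 194 194 191 186 169 156 145
  138 142]
 [189 187 181 178 189 192 194 194 193 193 195 194 193 192 192 193 193 195
  192 174 142 144 175 192 192 194 193 194 196 194 192 188 177 159 143 138
  140 142]
 [188 189 185 181 184 192 192 193 194 194 193 194 193 193 194 193 193 194
  193 181 153 135 165 183 191 192 193 195 194 194 188 178 166 152 140 138
  139 140]
 [189 189 186 179 179 184 189 192 195 195 192 192 194 195 195 191 194 194
  195 184 156 134 160 184 192 192 194 195 194 190 179 160 150 142 138 139
  139 139]
 [190 189 187 186 184 184 186 187 192 191 192 193 193 193 195 194 193 195
  195 189 166 139 150 181 191 193 194 190 189 180 165 145 140 141 140 141
  140 142]]
```

View pics/top0z.png

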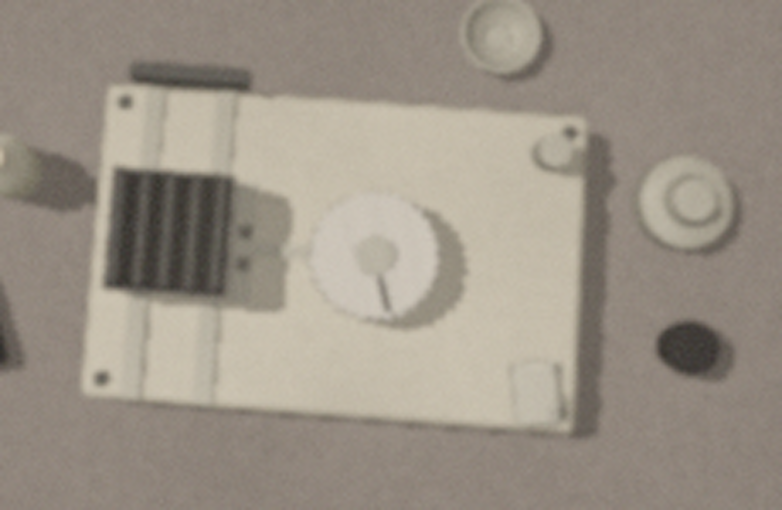

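```bash
cat >> h.py <<'E'
from scipy.spatial.transform import Rotation as Rot
def st():
    from station import ctrl
    o=ctrl.get_obs(); R=Rot.from_euler('xyz',o["eef_rot"]).as_matrix()
    print("t",o["time_s"],"p",(o["ee_pos"]*1000).round(1),"x",R[:,0].round(3),"y",R[:,1].round(3),"F",o["force"].round(2),"M",o["moment"].round(3),"g",round(o["grip_width"],4),"q",o["qpos"].round(2))
    return o,R
E
python3 - <<'E'
from station import ctrl
from h import *
st()
m=ctrl.camera_model("top"); f=np.load("top0.npz"); p,d=f["p"],f["d"]
C=cloud(m,d)
g=p.mean(2)
# side check of stand yaw: fin directions
c=np.array([.553,-.0375])
P=onz(m,[(i%640,i//640) for i in range(640*400)],0.0925).reshape(400,640,3)
rel=P[...,:2]-c; r=np.hypot(*rel.transpose(2,0,1))
mk=(r>.018)&(r<.041)&(g<172)
w=180-g[mk]; v=(rel[mk]*w[:,None]).sum(0)/w.sum(); print("mark",v,np.degrees(np.arctan2(v[1],v[0])),mk.sum())
mk=(r<.02)&(g<184)&(g>160); print("cap",P[mk].mean(0),mk.sum())
print("gauge,case",onz(m,[(414,194)],.08),onz(m,[(407,265)],.066))
f=np.load("scene0.npz"); m=ctrl.camera_model("scene"); Cs=cloud(m,f["d"])
mk=(abs(Cs[...,2]-.0915)<.004)&(np.hypot(Cs[...,0]-c[0],Cs[...,1]-c[1])<.06)
print("scene ring",cv2.minEnclosingCircle((Cs[mk][:,:2]*1000).astype(np.float32)),np.median(Cs[mk],0))
E
```

```text
t 0.1 p [ 219.5 -504.   174.4] x [-0.     0.001 -1.   ] y [ 0.399 -0.917 -0.001] F [-0.56 -0.58 -0.24] M [-0.017  0.     0.055] g 0.0942 q [-1.23  0.3   1.52 -0.    1.32 -0.07]
mark [-0.02834971 -0.00629324] -167.48407889695622 26
cap [ 0.55209719 -0.03890058  0.0925    ] 127
gauge,case [[ 0.62842418 -0.1754889   0.08      ]] [[ 0.45283459 -0.15482878  0.066     ]]
scene ring ((555.06787109375, -38.576255798339844), 49.11981201171875) [ 0.56026444 -0.03634375  0.09268858]
```

Call:
jog_arm(rows=[0,0,0,0,0,0,1,0.03,0.04,0,0,0,0,1,0.03,0.04,0,0,0,0,1], squeeze=5)

```text
time_s: 0.35
ee_pos: [0.2692, -0.4372, 0.1742]
eef_rot: [-1.469, 1.57, 2.08]
force: [1.5, 0.2, 0.6]
grip_width: 0.0775
```

Call:
jog_arm(rows=[0.0168,0.0315,0,0,0,5.5,1,0.0168,0.0315,0,0,0,5.5,1,0.0168,0.0315,0,0,0,5.5,1,0.0168,0.0315,0,0,0,5.5,1,0.0168,0.0315,0,0,0,5.5,1,0.0168,0.0315,0,0,0,5.5,1,0.0168,0.0315,0,0,0,5.5,1,0.0168,0.0315,0,0,0,5.5,1])

```text
time_s: 1.02
ee_pos: [0.4044, -0.1839, 0.1749]
eef_rot: [1.671, 1.571, -0.287]
force: [0.5, -0.2, -0.2]
grip_width: 0.0243
```

Call:
jog_arm(rows=[0.0168,0.0315,0,0,0,5.5,1,0.0168,0.0315,0,0,0,5.5,1,0.0168,0.0315,0,0,0,5.5,1,0.0168,0.0315,0,0,0,6,1,0,0,0,0,0,0,1,0,0,0,0,0,0,1])

```text
time_s: 1.52
ee_pos: [0.4714, -0.0584, 0.1745]
eef_rot: [-1.696, 1.57, 3.02]
force: [-0.2, -1.3, 0.9]
grip_width: 0.0005
```

```bash
python3 - <<'E'
from station import ctrl
from h import *
st()
p,d=ctrl.camera("wrist"); cv2.imwrite("pics/w1.png",p[:,:,::-1]); np.savez("w1.npz",p=p,d=d)
m=ctrl.camera_model("wrist");print(m)
E
```

```text
t 1.5167 p [471.4 -58.4 174.5] x [-0.001  0.    -1.   ] y [ 1.     0.003 -0.001] F [-0.19 -1.3   0.93] M [-0.032 -0.064  0.016] g 0.0005 q [-0.2   0.13  1.72 -0.    1.28 -0.2 ]
{'K': array([[334.99249413,   0.        , 319.05407273],
       [  0.        , 334.99249413, 197.03497452],
       [  0.        ,   0.        ,   1.        ]]), 'dist': array([-0.04773296,  0.        ,  0.        ,  0.        ,  0.        ]), 'extrinsics': array([[ 9.99999040e-01,  1.43368659e-04, -1.37799719e-03,
         4.71547610e-01],
       [-2.36838459e-04, -9.62299961e-01, -2.71990312e-01,
         1.97033638e-02],
       [-1.36504153e-03,  2.71990377e-01, -9.62299003e-01,
         3.83664814e-01],
       [ 0.00000000e+00,  0.00000000e+00,  0.00000000e+00,
         1.00000000e+00]])}
```

View pics/w1.png

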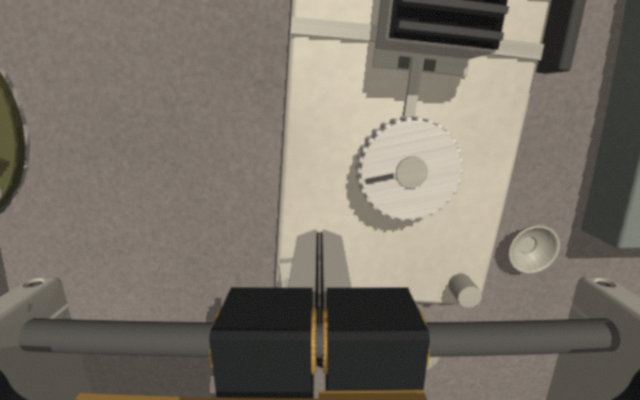

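The wrist view shows the ring centred near (411,170) with its mark's outer end at (367,181). The shut fingertips are at about (297–343, 235). I'll cross-check the ring centre from this view.

```bash
cat >> h.py <<'E'
def mark(name,c=(.5535,-.038),zt=.0935,fn=None,rr=(.019,.040),thr=None):
    from station import ctrl
    m=ctrl.camera_model(name); p,d=ctrl.camera(name)
    if fn: cv2.imwrite(fn,p[:,:,::-1])
    g=p.mean(2)
    P=onz(m,[(i%640,i//640) for i in range(640*400)],zt).reshape(400,640,3)
    rel=P[...,:2]-np.array(c); r=np.hypot(rel[...,0],rel[...,1])
    a=(r>rr[0])&(r<rr[1]); t=thr or np.median(g[a])-35
    mk=a&(g<t); n=mk.sum()
    if n: v=rel[mk].mean(0); print(name,"mark deg",np.degrees(np.arctan2(v[1],v[0])).round(1),"r",np.hypot(*v).round(4),"n",n,"of",a.sum())
    C=cloud(m,d); zz=C[...,2][a&(d>0)&~mk]; print("ring top z median",np.median(zz).round(4))
    return p,d,m
E
python3 - <<'E'
from h import *
p,d,m=mark("wrist")
P=onz(m,[(411,171.5),(367,181)],.095); print(P)
C=cloud(m,d); mk=(abs(C[...,2]-.092)<.005)&(np.hypot(C[...,0]-.5535,C[...,1]+.038)<.06)
print(cv2.minEnclosingCircle((C[mk][:,:2]*1000).astype(np.float32)))
g=p.mean(2)
cc=proj(m,[[.5535,-.038,.095]])[0]; print(cc)
x0,y0=int(cc[0])-20,int(cc[1])-20
sub=g[y0:y0+40,x0:x0+40]; mk=(sub<np.median(g[y0-25:y0-15,x0:x0+40])-12)
ys,xs=np.nonzero(mk); print(len(xs),xs.mean()+x0,ys.mean()+y0, onz(m,[(xs.mean()+x0,ys.mean()+y0)],.095))
# finger tip extents
print("tip depth",d[225:245:3,290:350:6].round(3))
E
```

```text
wrist mark deg -168.2 r 0.0294 n 162 of 4867
ring top z median 0.0914
[[ 0.552016   -0.038534    0.095     ]
 [ 0.51353566 -0.04714537  0.095     ]]
((553.2221069335938, -37.94141387939453), 48.03623962402344)
[412.71976329 170.90689508]
966 410.6811594202899 171.148033126294 [[ 0.55171084 -0.0382196   0.095     ]]
tip depth [[0.357 0.356 0.356 0.355 0.356 0.355 0.356 0.356 0.355 0.356]
 [0.356 0.357 0.357 0.356 0.355 0.357 0.357 0.357 0.355 0.355]
 [0.358 0.357 0.357 0.358 0.19  0.358 0.19  0.357 0.357 0.358]
 [0.359 0.359 0.357 0.187 0.186 0.188 0.186 0.185 0.358 0.359]
 [0.359 0.359 0.183 0.182 0.181 0.184 0.181 0.181 0.181 0.358]
 [0.36  0.361 0.175 0.176 0.178 0.179 0.176 0.176 0.176 0.36 ]
 [0.361 0.172 0.172 0.173 0.172 0.176 0.172 0.173 0.173 0.363]]
```

```bash
python3 - <<'E'
from h import *
from station import ctrl
f=np.load("w1.npz");p,d=f["p"],f["d"];m=ctrl.camera_model("wrist")
cv2.imwrite("pics/w1z.png",cv2.resize(p[200:310,260:380,::-1],None,fx=5,fy=5,interpolation=cv2.INTER_CUBIC))
C=cloud(m,d)
for r in range(222,300,6):
    k=np.nonzero((C[r,260:380,2]>.11))[0]+260
    if len(k): print(r,k.min(),k.max(),(C[r,k.min()]*1000).round(1),(C[r,k.max()]*1000).round(1),(C[r,311]*1000).round(1))
E
```

```text
234 267 336 [471.5  19.1 383.8] [480.5 -51.1 211. ] [466.7 -51.  211.1]
240 297 342 [459.5 -50.7 220.3] [483.3 -50.9 219.8] [466.9 -50.2 221.3]
246 296 343 [459.6 -50.3 228.7] [483.2 -50.7 228. ] [467.1 -50.6 228.1]
252 294 345 [459.  -50.7 234.9] [483.8 -50.8 234.7] [467.3 -50.4 235.6]
258 293 379 [459.  -51.  240.8] [471.5  19.1 383.8] [467.4 -50.3 242.3]
264 292 360 [459.  -50.6 247.7] [471.5  19.1 383.8] [467.6 -50.4 248.2]
270 291 347 [459.  -50.7 253. ] [483.3 -50.7 253.2] [467.7 -50.3 253.8]
276 290 348 [459.  -50.6 258.4] [483.3 -50.6 258.6] [467.9 -50.1 259.4]
282 289 349 [459.  -51.  262.7] [483.2 -50.4 263.8] [468.  -50.3 263.9]
288 260 379 [456.  -27.1 307.1] [487.  -27.6 306.3] [469.3 -25.9 309.1]
294 260 379 [456.5 -27.  310. ] [486.3 -27.  310.1] [469.3 -26.4 311. ]
```

View pics/w1z.png

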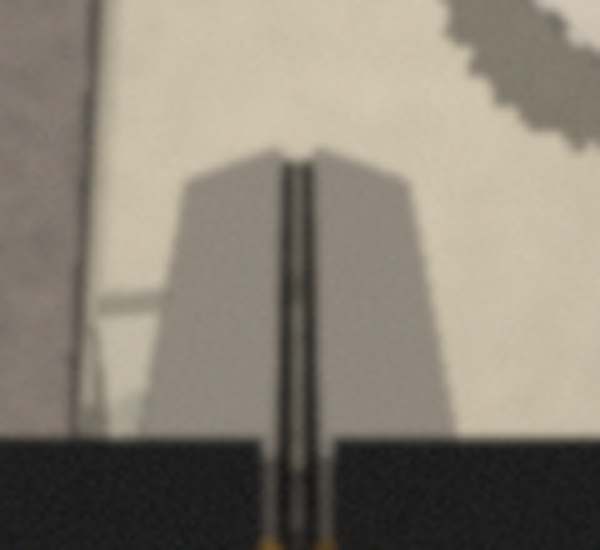

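```bash
python3 - <<'E'
from h import *
from station import ctrl
o,R=st(); m=ctrl.camera_model("scene"); p,d=ctrl.camera("scene")
C=cloud(m,d); t=o["ee_pos"]
mk=(np.hypot(C[...,0]-t[0],C[...,1]-t[1])<.03)&(C[...,2]>.12)
P=C[mk]; print(len(P), (P.min(0)*1000).round(1)); 
ys,xs=np.nonzero(mk); k=ys>ys.max()-3; print(ys.max(), C[mk][k].round(3)[:8])
q=proj(m,[t])[0]; print(q)
x,y=int(q[0]),int(q[1]); im=p[max(0,y-70):y+50,x-70:x+70,::-1].copy(); cv2.imwrite("pics/s1.png",cv2.resize(im,None,fx=4,fy=4))
E
```

```text
t 1.6167 p [470.9 -60.1 174.7] x [-0. -0. -1.] y [ 1.    -0.001 -0.   ] F [-0.19 -0.63 -0.14] M [-0.038 -0.07   0.041] g 0.0002 q [-0.2   0.13  1.73 -0.    1.28 -0.2 ]
1086 [447.2 -83.8 204.7]
96 [[ 0.48  -0.068  0.212]
 [ 0.481 -0.066  0.213]
 [ 0.479 -0.064  0.212]
 [ 0.482 -0.061  0.215]
 [ 0.485 -0.057  0.216]
 [ 0.483 -0.056  0.216]
 [ 0.483 -0.054  0.216]
 [ 0.482 -0.051  0.216]]
[309.80521874 107.95076474]
```

View pics/s1.png

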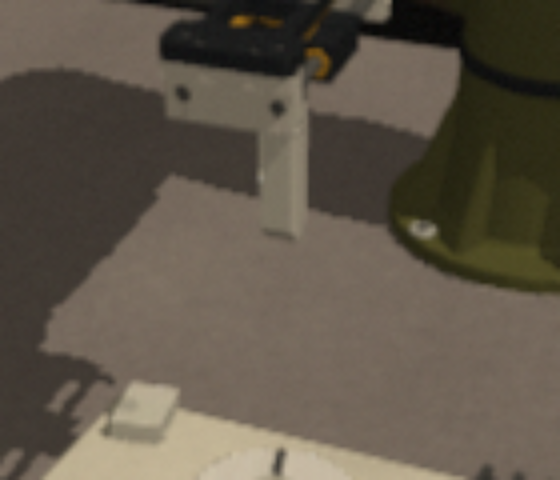

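Both cameras put the visible fingertip end about 30 mm above the reported TCP height (0.205 against 0.175). I'll descend clear of the ring and check again.

Call:
jog_arm(rows=[0,0.003,-0.02,0,0,0,1,0,0.003,-0.02,0,0,0,1,0,0.003,-0.02,0,0,0,1,0,0.003,-0.02,0,0,0,1,0,0.003,-0.02,0,0,0,1,0,0,0,0,0,0,1,0,0,0,0,0,0,1])

```text
time_s: 2.25
ee_pos: [0.4708, -0.0454, 0.0749]
eef_rot: [-1.682, 1.57, 3.029]
force: [0.9, -0.2, 0.3]
grip_width: 0.0006
```

```bash
python3 - <<'E'
from h import *
from station import ctrl
o,R=st(); m=ctrl.camera_model("scene"); p,d=ctrl.camera("scene")
C=cloud(m,d); t=o["ee_pos"]
mk=(np.hypot(C[...,0]-t[0],C[...,1]-t[1])<.025)&(C[...,2]>.055)
print("scene min z",np.sort(C[mk][:,2])[:6])
mk=(np.hypot(C[...,0]-t[0]-.02,C[...,1]-t[1])<.1)&(C[...,2]>.11)&(C[...,2]<.4)
q=proj(m,[t])[0]; x,y=int(q[0]),int(q[1]); print(q)
im=p[max(0,y-90):y+40,x-80:x+80,::-1]; cv2.imwrite("pics/s2.png",cv2.resize(im,None,fx=4,fy=4))
p,d,m=mark("wrist",fn="pics/w2.png"); C=cloud(m,d)
for r in range(222,290,6): print(r,(C[r,311]*1000).round(1))
E
```

```text
t 2.25 p [470.8 -45.4  74.9] x [-0.001  0.    -1.   ] y [ 1.    -0.001 -0.001] F [ 0.87 -0.21  0.25] M [-0.002 -0.049  0.003] g 0.0006 q [-0.17  0.25  1.84 -0.    1.06 -0.17]
scene min z [0.10645293 0.1065731  0.10667336 0.107127   0.10749307 0.10771363]
[315.59559439 146.47151237]
wrist mark deg -168.9 r 0.0296 n 321 of 9601
ring top z median 0.0913
222 [465.6 -52.6  48.3]
228 [465.5 -57.3  48.6]
234 [467.2 -36.5 111.7]
240 [467.4 -36.3 120.8]
246 [467.6 -36.  129. ]
252 [467.8 -35.6 137. ]
258 [467.9 -35.7 143.1]
264 [468.  -35.9 148.8]
270 [468.2 -35.7 154.8]
276 [468.3 -35.9 159.6]
282 [468.4 -35.9 164.6]
288 [469.6 -12.7 207.6]
```

View pics/s2.png

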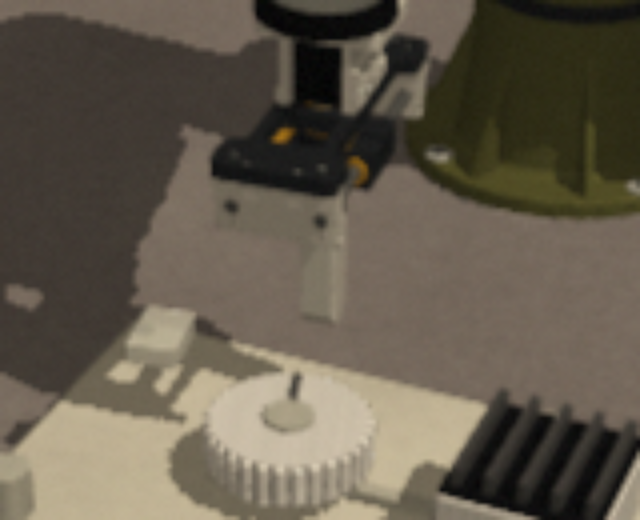

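View pics/w2.png

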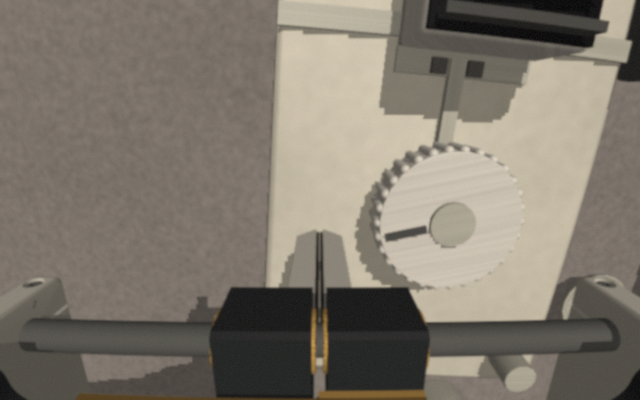

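Both views again put the tip's lower end near z = 0.105, with the TCP reported at 0.075. I'll creep sideways to the ring and use the force reading to settle which is right.

Call:
jog_arm(rows=[0.006,0,0,0,0,0,1,0.006,0,0,0,0,0,1,0.005,0,0,0,0,0,1,0.002,0,0,0,0,0,1,0.002,0,0,0,0,0,1,0.002,0,0,0,0,0,1,0.001,0,0,0,0,0,1,0,0,0,0,0,0,1])

```text
time_s: 3.02
ee_pos: [0.4953, -0.0445, 0.0748]
eef_rot: [-1.819, 1.571, 2.894]
force: [-0.6, 1.0, -0.6]
grip_width: 0.0005
```

```bash
python3 - <<'E'
from h import *
st()
E
```

```text
t 3.0167 p [495.3 -44.5  74.8] x [-0.  0. -1.] y [ 1.     0.001 -0.   ] F [-0.59  1.02 -0.61] M [-0.071 -0.035 -0.005] g 0.0005 q [-0.16  0.29  1.78  0.    1.07 -0.16]
```

Call:
jog_arm(rows=[0.002,0,0,0,0,0,1,0.002,0,0,0,0,0,1,0.002,0,0,0,0,0,1,0.002,0,0,0,0,0,1])

```text
time_s: 3.35
ee_pos: [0.5035, -0.0446, 0.0749]
eef_rot: [1.64, 1.571, 0.07]
force: [-0.3, -0.1, -0.2]
grip_width: 0.0007
```

```bash
python3 - <<'E'
from h import *
from station import ctrl
o,R=st(); m=ctrl.camera_model("scene"); p,d=ctrl.camera("scene")
t=o["ee_pos"];q=proj(m,[t])[0]; x,y=int(q[0]),int(q[1]); print(q)
im=p[max(0,y-70):y+50,x-70:x+70,::-1]; cv2.imwrite("pics/s3.png",cv2.resize(im,None,fx=4,fy=4))
E
```

```text
t 3.35 p [503.5 -44.6  74.9] x [ 0.  0. -1.] y [1.    0.001 0.   ] F [-0.27 -0.08 -0.17] M [-0.022 -0.089 -0.015] g 0.0007 q [-0.16  0.31  1.76  0.    1.07 -0.16]
[311.55110519 153.95014653]
```

View pics/s3.png

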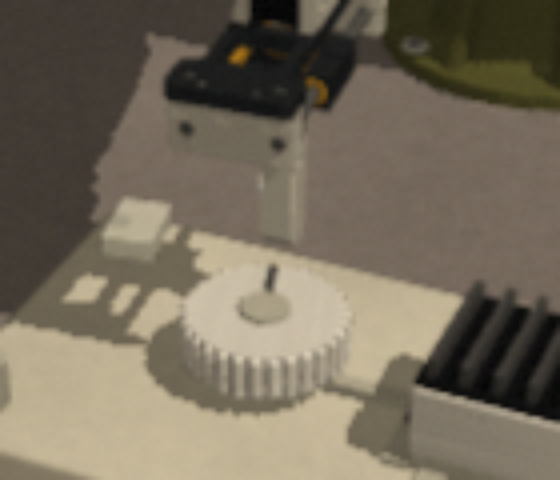

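There's no contact 10 mm past where the reported TCP would touch, so the real tip end sits about 30 mm above the reported TCP. I'll use the visual height: back off, then lower to TCP z ≈ 0.044 so the tip is at about 0.074.

Call:
jog_arm(rows=[-0.014,0,0,0,0,0,1,-0.014,0,0,0,0,0,1,0,0,-0.01,0,0,0,1,0,0,-0.01,0,0,0,1,0,0,-0.006,0,0,0,1,0,0,-0.005,0,0,0,1,0,0,0,0,0,0,1])

```text
time_s: 3.98
ee_pos: [0.475, -0.0445, 0.0424]
eef_rot: [-1.759, 1.569, 2.955]
force: [0.4, -0.5, 0.3]
grip_width: 0.0007
```

```bash
cat >> h.py <<'E'
def tipview(fn):
    from station import ctrl
    o,R=st(); m=ctrl.camera_model("scene"); p,d=ctrl.camera("scene")
    t=o["ee_pos"];q=proj(m,[t+[0,0,.03]])[0]; x,y=int(q[0]),int(q[1])
    C=cloud(m,d); mk=(np.hypot(C[...,0]-t[0],C[...,1]-t[1])<.02)&(C[...,2]>t[2]+.022)
    print("tip z",np.sort(C[mk][:,2])[:5].round(4))
    im=p[max(0,y-60):y+60,x-70:x+70,::-1]; cv2.imwrite(fn,cv2.resize(im,None,fx=5,fy=5,interpolation=cv2.INTER_CUBIC))
E
python3 - <<'E'
from h import *
tipview("pics/s4.png")
E
```

```text
t 3.9833 p [475.  -44.5  42.4] x [-0.002  0.    -1.   ] y [ 1.     0.001 -0.002] F [ 0.41 -0.51  0.33] M [-0.022 -0.061  0.034] g 0.0007 q [-0.17  0.3   1.86  0.    0.98 -0.17]
tip z [0.0724 0.0742 0.0755 0.0758 0.0773]
```

View pics/s4.png

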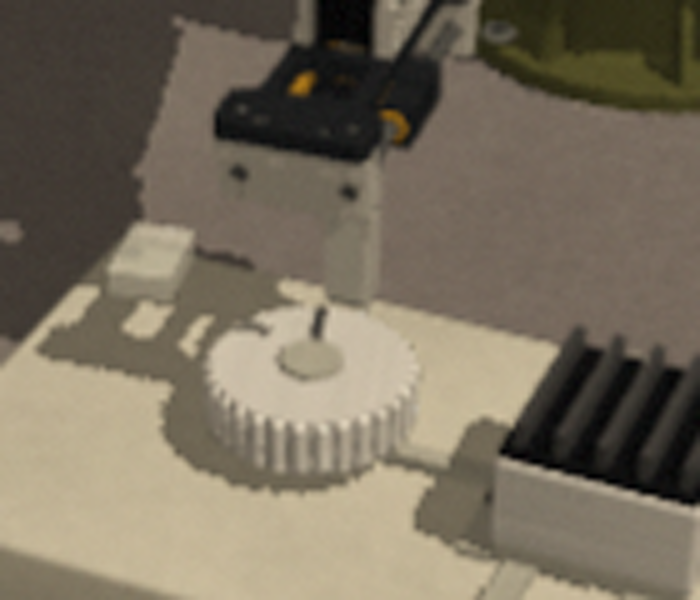

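The tip is now at about z = 0.073, level with the ring's side. I'll creep to contact.

Call:
jog_arm(rows=[0.006,0,0.001,0,0,0,1,0.006,0,0,0,0,0,1,0.003,0,0,0,0,0,1,0.001,0,0,0,0,0,1,0.001,0,0,0,0,0,1,0.001,0,0,0,0,0,1,0.001,0,0,0,0,0,1,0,0,0,0,0,0,1])

```text
time_s: 4.7
ee_pos: [0.4933, -0.0445, 0.0447]
eef_rot: [-1.632, 1.568, 3.081]
force: [-7.0, -0.2, 3.8]
grip_width: 0.0
```

```bash
python3 - <<'E'
from h import *
st(); mark("wrist",fn="pics/w3.png")
E
```

```text
t 4.7 p [493.3 -44.5  44.7] x [-0.002  0.    -1.   ] y [ 1.     0.001 -0.002] F [-7.03 -0.2   3.8 ] M [-0.044  1.125  0.026] g 0.0 q [-0.16  0.34  1.8  -0.    1.   -0.16]
wrist mark deg -125.1 r 0.0291 n 1523 of 13017
ring top z median 0.0913
```

View pics/w3.png

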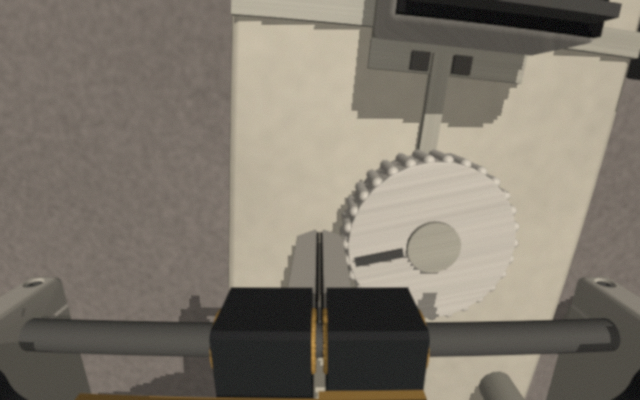

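```bash
cat >> h.py <<'E'
def path(wps):
    """print successive increments mm (rounded with carry) between waypoints"""
    w=np.round(np.array(wps)*1000,1); print(np.diff(w,axis=0).round(1).tolist())
def arc(a0,a1,n,rc,off,c=(.553,-.038)):
    t=np.radians(np.linspace(a0,a1,n+1)); return [(c[0]+rc*np.cos(x)+off[0],c[1]+rc*np.sin(x)+off[1]) for x in t]
E
python3 - <<'E'
from h import *
S=.0465
for a,off in[(180,(-.0125,-.008)),(270,(.0125,-.008)),(0,(.0125,.008)),(90,(-.0125,.008))]:
    w=arc(a,a+90,8,S,off); print(a,np.round(w[0],4),np.round(w[-1],4)); path(w)
E
```

```text
180 [ 0.494 -0.046] [ 0.5405 -0.0925]
[[0.9, -9.1], [2.6, -8.7], [4.3, -8.0], [5.8, -7.1], [7.1, -5.8], [8.0, -4.3], [8.7, -2.6], [9.1, -0.9]]
270 [ 0.5655 -0.0925] [ 0.612 -0.046]
[[9.1, 0.9], [8.7, 2.6], [8.0, 4.3], [7.1, 5.8], [5.8, 7.1], [4.3, 8.0], [2.6, 8.7], [0.9, 9.1]]
0 [ 0.612 -0.03 ] [0.5655 0.0165]
[[-0.9, 9.1], [-2.6, 8.7], [-4.3, 8.0], [-5.8, 7.1], [-7.1, 5.8], [-8.0, 4.3], [-8.7, 2.6], [-9.1, 0.9]]
90 [0.5405 0.0165] [ 0.494 -0.03 ]
[[-9.1, -0.9], [-8.7, -2.6], [-8.0, -4.3], [-7.1, -5.8], [-5.8, -7.1], [-4.3, -8.0], [-2.6, -8.7], [-0.9, -9.1]]
```

Call:
jog_arm(rows=[0.001,-0.009,0,0,0,0,1,0.0025,-0.009,0,0,0,0,1,0.004,-0.008,0,0,0,0,1,0.006,-0.007,0,0,0,0,1])

```text
time_s: 5.08
ee_pos: [0.5068, -0.0783, 0.0449]
eef_rot: [-1.387, 1.569, -2.957]
force: [-7.6, -3.2, 4.6]
grip_width: 0.0003
```

```bash
python3 - <<'E'
from h import *
st(); mark("wrist",fn="pics/w4.png")
E
```

```text
t 5.0833 p [506.8 -78.3  44.9] x [-0.002 -0.    -1.   ] y [ 1.     0.001 -0.002] F [-7.56 -3.24  4.56] M [-0.756  1.128  0.018] g 0.0003 q [-0.22  0.37  1.76 -0.    1.02 -0.22]
wrist mark deg -123.3 r 0.0293 n 433 of 15419
ring top z median 0.0918
```

View pics/w4.png

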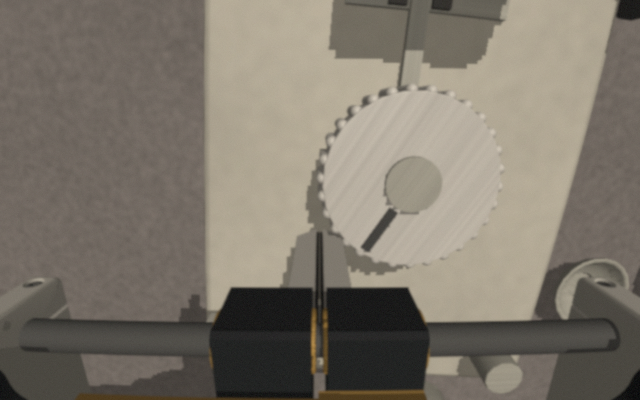

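The mark moved from -168.5° to -123°, which matches the 45° of finger travel at about 8 N. Continuing.

Call:
jog_arm(rows=[0.007,-0.006,0,0,0,0,1,0.008,-0.004,0,0,0,0,1,0.009,-0.003,0,0,0,0,1,0.009,-0.001,0,0,0,0,1,0.008,-0.0005,0,0,0,0,1,0.008,0,0,0,0,0,1,0.009,0,0,0,0,0,1])

```text
time_s: 5.72
ee_pos: [0.5667, -0.0942, 0.0454]
eef_rot: [0.453, 1.567, -1.118]
force: [-0.2, -7.6, 2.5]
grip_width: 0.0002
```

```bash
python3 - <<'E'
from h import *
st(); mark("wrist",fn="pics/w5.png")
E
```

```text
t 5.7167 p [566.7 -94.2  45.4] x [ 0.001 -0.003 -1.   ] y [1.    0.    0.001] F [-0.22 -7.6   2.48] M [-1.479  0.045  0.05 ] g 0.0002 q [-0.23  0.49  1.58 -0.    1.07 -0.23]
wrist mark deg -43.9 r 0.0293 n 470 of 16729
ring top z median 0.0928
```

View pics/w5.png

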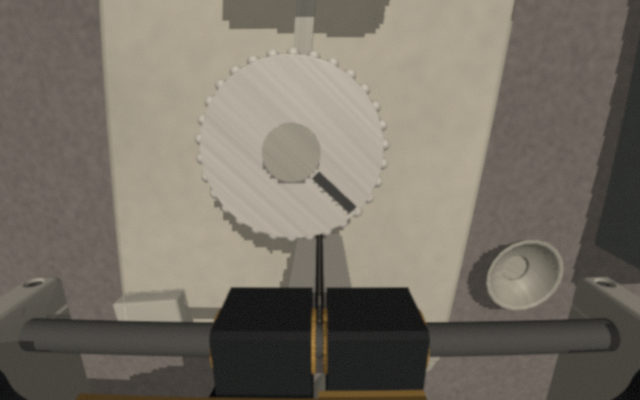

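The mark is now at about -44°, 124.6° in total, so rolling on the face drives it too. Next the far side.

Call:
jog_arm(rows=[0.009,0.001,0,0,0,0,1,0.009,0.003,0,0,0,0,1,0.008,0.004,0,0,0,0,1,0.007,0.006,0,0,0,0,1,0.006,0.007,0,0,0,0,1,0.004,0.008,0,0,0,0,1,0.003,0.009,0,0,0,0,1,0.001,0.009,0,0,0,0,1])

```text
time_s: 6.43
ee_pos: [0.6131, -0.0439, 0.0448]
eef_rot: [1.559, 1.57, -0.011]
force: [1.0, -2.4, 0.0]
grip_width: 0.0005
```

```bash
python3 - <<'E'
from h import *
st(); mark("wrist",fn="pics/w6.png")
E
```

```text
t 6.4333 p [613.1 -43.9  44.8] x [ 0. -0. -1.] y [1.    0.001 0.   ] F [ 0.98 -2.44  0.05] M [-0.325 -0.325  0.011] g 0.0005 q [-0.13  0.57  1.45  0.    1.12 -0.13]
wrist mark deg -39.9 r 0.0218 n 1330 of 12900
ring top z median 0.0937
```

View pics/w6.png

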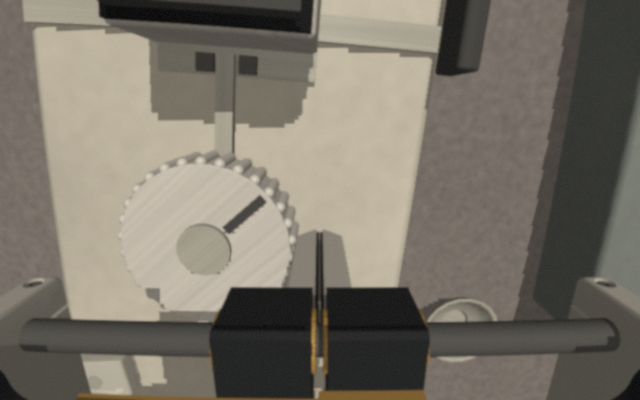

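The mark points to about +40° (outer end at (263,200)), roughly 208° in total. Continuing round the +y side, raising the tip slightly with the ring.

Call:
jog_arm(rows=[-0.001,0.008,0.0005,0,0,0,1,0,0.008,0.0005,0,0,0,1,-0.001,0.009,0.0005,0,0,0,1,-0.0025,0.009,0,0,0,0,1,-0.004,0.008,0,0,0,0,1,-0.006,0.007,0,0,0,0,1])

```text
time_s: 6.98
ee_pos: [0.598, 0.0049, 0.0465]
eef_rot: [1.881, 1.57, 0.311]
force: [2.7, -0.6, 1.5]
grip_width: 0.0006
```

```bash
python3 - <<'E'
from h import *
st(); mark("wrist",fn="pics/w7.png")
E
```

```text
t 6.9833 p [598.    4.9  46.5] x [ 0.001  0.    -1.   ] y [1.    0.001 0.001] F [ 2.67 -0.57  1.51] M [-0.156 -0.511  0.009] g 0.0006 q [-0.05  0.53  1.51  0.    1.1  -0.05]
ring top z median 0.1877
```

View pics/w7.png

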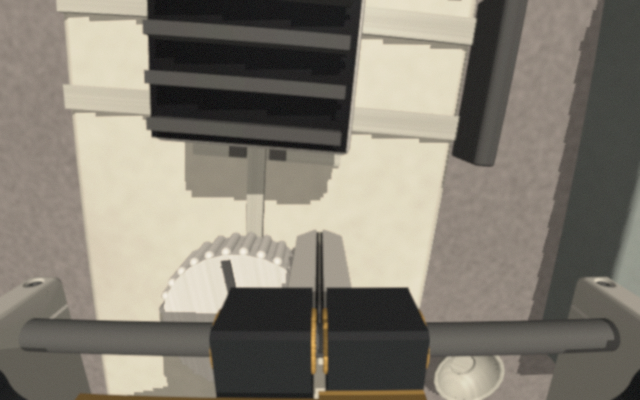

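The mark's outer end is now at about (226,262), pointing roughly +y (~100°). Continuing.

Call:
jog_arm(rows=[-0.007,0.006,0,0,0,0,1,-0.008,0.004,0,0,0,0,1,-0.009,0.002,0,0,0,0,1,-0.009,0.001,0,0,0,0,1,-0.008,0,0.001,0,0,0,1,-0.008,0,0,0,0,0,1,-0.009,0,0,0,0,0,1])

```text
time_s: 7.62
ee_pos: [0.539, 0.0187, 0.0472]
eef_rot: [-2.874, 1.568, 1.839]
force: [1.4, 5.0, -0.5]
grip_width: 0.0006
```

```bash
python3 - <<'E'
from h import *
from station import ctrl
m=ctrl.camera_model("wrist"); print(proj(m,[[.553+.042*np.cos(a),-.038+.042*np.sin(a),.096] for a in np.radians([90,110,130,150,170,190,210])]).round())
tipview("pics/s8.png")
mark("wrist",fn="pics/w8.png")
E
```

```text
[[345. 284.]
 [318. 288.]
 [295. 299.]
 [279. 317.]
 [271. 337.]
 [272. 358.]
 [281. 377.]]
t 7.6167 p [539.   18.7  47.2] x [-0.001  0.002 -1.   ] y [ 1.     0.001 -0.001] F [ 1.41  4.95 -0.48] M [ 1.054 -0.308  0.057] g 0.0006 q [-0.03  0.42  1.68  0.    1.04 -0.04]
tip z [0.0723 0.073  0.0746 0.0749 0.0762]
ring top z median 0.1967
```

View pics/w8.png

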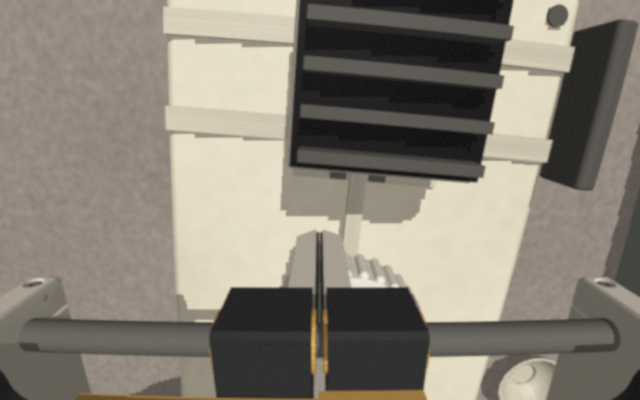

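View pics/s8.png

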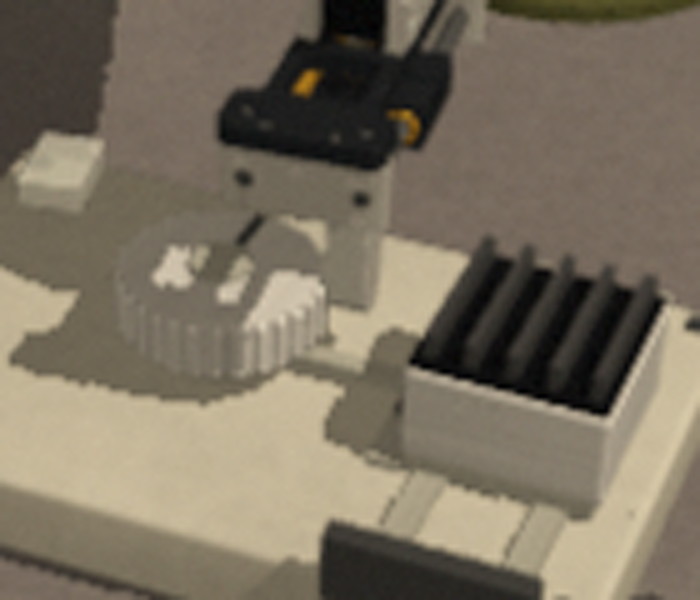

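The scene view shows the mark from about (240,245) to (265,218), pointing robot-ward and slightly +y, as expected. Continuing the arc to the robot's side.

Call:
jog_arm(rows=[-0.009,-0.001,0.001,0,0,0,1,-0.009,-0.003,0,0,0,0,1,-0.008,-0.004,0,0,0,0,1,-0.007,-0.006,0,0,0,0,1,-0.006,-0.007,0,0,0,0,1,-0.004,-0.008,0,0,0,0,1,-0.003,-0.009,0,0,0,0,1,-0.001,-0.009,0,0,0,0,1])

```text
time_s: 8.38
ee_pos: [0.4928, -0.0313, 0.0483]
eef_rot: [-0.546, 1.57, -2.116]
force: [0.9, 0.5, -1.3]
grip_width: 0.0007
```

```bash
python3 - <<'E'
from h import *
tipview("pics/s9.png")
mark("wrist",fn="pics/w9.png")
E
```

```text
t 8.3833 p [492.8 -31.3  48.3] x [-0. -0. -1.] y [ 1.  0. -0.] F [ 0.91  0.5  -1.31] M [-0.069 -0.07   0.035] g 0.0007 q [-0.14  0.33  1.81 -0.    1.01 -0.14]
tip z [0.0835 0.0836 0.0862 0.0869 0.0876]
wrist mark deg -115.8 r 0.0288 n 2237 of 11798
ring top z median 0.0959
```

View pics/w9.png

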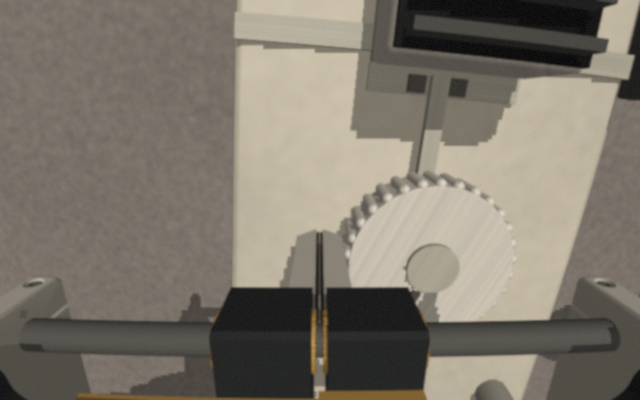

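View pics/s9.png

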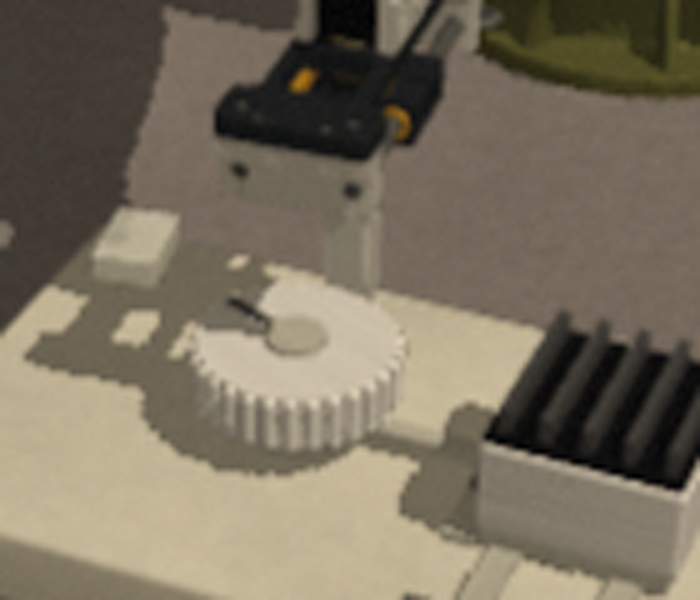

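```bash
python3 - <<'E'
from h import *
mark("scene",zt=.0975,thr=75)
E
```

```text
scene mark deg -115.4 r 0.032 n 9 of 455
ring top z median 0.0975
```

That puts the mark at about -117° and the ring 4.5 mm up, so it has turned ~411° (1.14 turns). About 309° remain. The second lap:

Call:
jog_arm(rows=[0.0015,-0.008,0,0,0,0,1,0,-0.008,0,0,0,0,1,0.001,-0.009,0,0,0,0,1,0.0025,-0.009,0,0,0,0,1,0.004,-0.008,0,0,0,0,1,0.006,-0.007,0,0,0,0,1])

```text
time_s: 9.03
ee_pos: [0.5085, -0.0799, 0.0483]
eef_rot: [-1.155, 1.571, -2.725]
force: [-1.8, 0.9, 1.7]
grip_width: 0.0005
```

```bash
python3 - <<'E'
from h import *
st(); mark("wrist",fn="pics/w10.png",zt=.098)
E
```

```text
t 9.0333 p [508.5 -79.9  48.3] x [-0. -0. -1.] y [ 1.  0. -0.] F [-1.85  0.9   1.66] M [0.133 0.278 0.041] g 0.0005 q [-0.23  0.37  1.75 -0.    1.02 -0.23]
wrist mark deg -59.5 r 0.0292 n 415 of 15721
ring top z median 0.0966
```

View pics/w10.png

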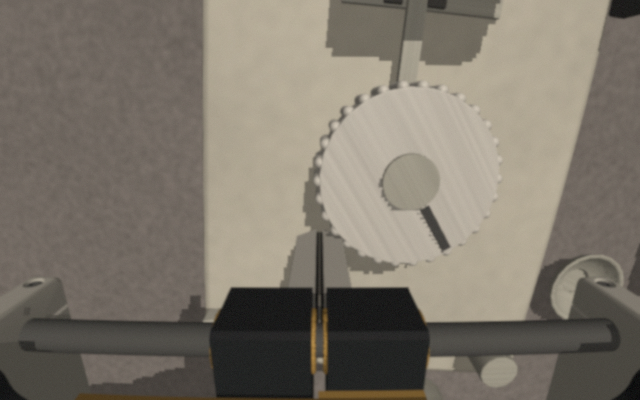

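The mark is at -59.5°, 469° in total. Next half-quadrant and face roll:

Call:
jog_arm(rows=[0.007,-0.005,0,0,0,0,1,0.008,-0.004,0,0,0,0,1,0.009,-0.003,0,0,0,0,1,0.009,-0.001,0,0,0,0,1,0.008,0,0,0,0,0,1,0.008,0,0,0,0,0,1,0.009,0,0,0,0,0,1])

```text
time_s: 9.67
ee_pos: [0.5678, -0.0941, 0.0489]
eef_rot: [0.599, 1.567, -0.972]
force: [-0.8, -5.9, 2.5]
grip_width: 0.0001
```

```bash
python3 - <<'E'
from h import *
st(); mark("wrist",fn="pics/w11.png",zt=.099)
E
```

```text
t 9.6667 p [567.8 -94.1  48.9] x [ 0.002 -0.003 -1.   ] y [1.    0.    0.002] F [-0.78 -5.93  2.53] M [-1.062  0.1    0.064] g 0.0001 q [-0.23  0.49  1.57 -0.    1.08 -0.23]
wrist mark deg 17.5 r 0.0295 n 540 of 17136
ring top z median 0.0975
```

Call:
jog_arm(rows=[0.009,0.001,0,0,0,0,1,0.009,0.003,0,0,0,0,1,0.008,0.004,0,0,0,0,1,0.007,0.006,0,0,0,0,1,0.006,0.007,0,0,0,0,1,0.004,0.008,0,0,0,0,1,0.003,0.009,0,0,0,0,1,0.001,0.009,0,0,0,0,1])

```text
time_s: 10.38
ee_pos: [0.6136, -0.0438, 0.0483]
eef_rot: [2.57, 1.57, 1.0]
force: [-1.1, -0.3, 0.7]
grip_width: 0.0005
```

```bash
python3 - <<'E'
from h import *
st(); mark("wrist",fn="pics/w12.png",zt=.099)
mark("scene",zt=.100,thr=75)
E
```

```text
t 10.3833 p [613.6 -43.8  48.3] x [ 0.  0. -1.] y [1.    0.001 0.   ] F [-1.05 -0.26  0.69] M [-0.011 -0.092 -0.023] g 0.0005 q [-0.13  0.57  1.45  0.    1.13 -0.13]
wrist mark deg -54.5 r 0.0143 n 1580 of 13160
ring top z median 0.0983
scene mark deg -107.6 r 0.0263 n 49 of 452
ring top z median 0.1004
```

View pics/w12.png

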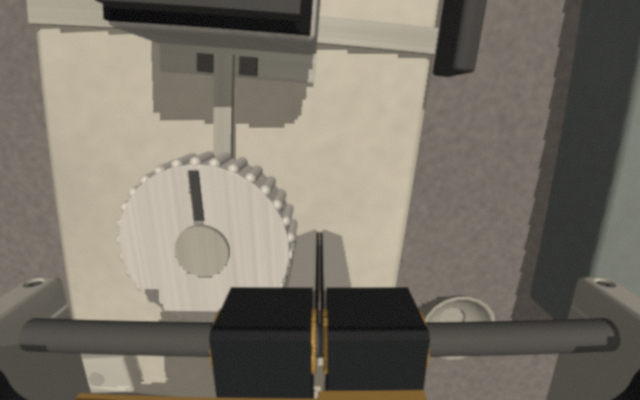

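The mark points from (202,250) to (193,172), which is about 96°, so 625° in total. About 95° remains: a 16 mm face roll plus roughly 75° of arc.

Call:
jog_arm(rows=[-0.0015,0.008,0,0,0,0,1,0,0.008,0,0,0,0,1,-0.001,0.009,0,0,0,0,1,-0.0025,0.009,0,0,0,0,1,-0.004,0.008,0,0,0,0,1,-0.006,0.007,0,0,0,0,1,-0.007,0.006,0,0,0,0,1,-0.008,0.004,0,0,0,0,1])

```text
time_s: 11.15
ee_pos: [0.5837, 0.015, 0.049]
eef_rot: [1.908, 1.568, 0.338]
force: [4.1, 4.5, 1.9]
grip_width: 0.0003
```

```bash
python3 - <<'E'
from h import *
from station import ctrl
m=ctrl.camera_model("scene")
print(proj(m,[[.553+.042*np.cos(a),-.038+.042*np.sin(a),.101] for a in np.radians([120,140,160,180,200,220])]).round(), proj(m,[[.553,-.038,.101]]))
tipview("pics/s13.png")
p,d=ctrl.camera("scene"); cv2.imwrite("pics/s13b.png",cv2.resize(p[110:230,250:410,::-1],None,fx=5,fy=5,interpolation=cv2.INTER_CUBIC))
E
```

```text
[[326. 155.]
 [323. 151.]
 [319. 148.]
 [313. 147.]
 [307. 146.]
 [301. 147.]] [[307.30453444 156.75503787]]
t 11.15 p [583.7  15.   49. ] x [ 0.003  0.001 -1.   ] y [1.    0.001 0.003] F [4.07 4.55 1.86] M [ 0.827 -0.803 -0.047] g 0.0003 q [-0.04  0.5   1.55  0.    1.09 -0.04]
tip z [0.0735 0.0759 0.076  0.0765 0.0768]
```

View pics/s13b.png

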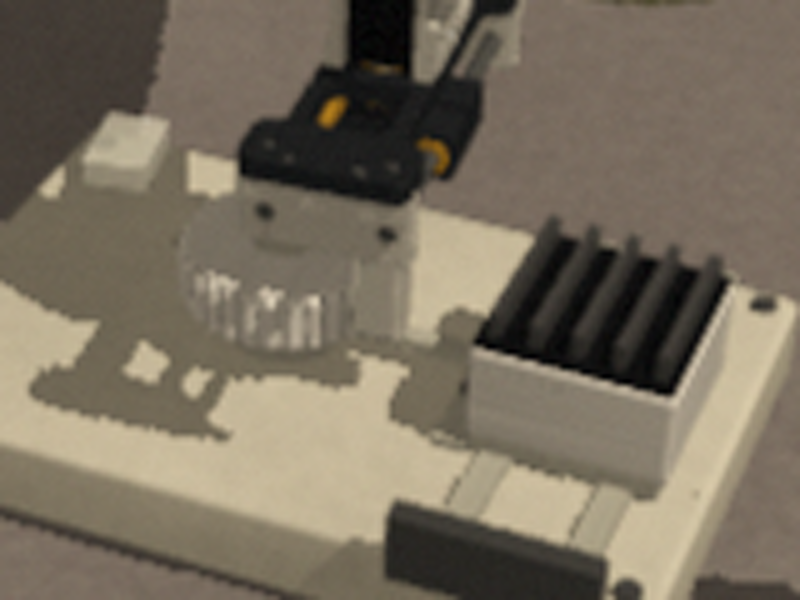

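The tool hides the mark here. I'll back off radially, rise, and move toward the robot's side of the carriage, then look.

Call:
jog_arm(rows=[0.002,0.005,0,0,0,0,1,0.003,0.007,0,0,0,0,1,0,0,0.03,0,0,0,1,0,0,0.03,0,0,0,1,0,0,0.03,0,0,0,1,-0.02,0.01,0.01,0,0,-2,1,-0.03,0.02,0,0,0,-2,1,-0.03,0.03,0,0,0,-1,1])

```text
time_s: 11.92
ee_pos: [0.5082, 0.085, 0.1487]
eef_rot: [1.427, 1.57, -0.235]
force: [0.8, 1.2, -0.2]
grip_width: 0.0002
```

Call:
jog_arm(rows=[-0.03,0.03,0,0,0,0,1,0,0,0,0,0,0,1,0,0,0,0,0,0,1])

```text
time_s: 12.17
ee_pos: [0.4788, 0.1162, 0.1489]
eef_rot: [1.64, 1.57, -0.015]
force: [0.6, -0.8, 0.1]
grip_width: 0.0007
```

```bash
python3 - <<'E'
from h import *
from station import ctrl
o,R=st()
for n in ["scene","top"]:
    p,d,m=mark(n,zt=.1015,thr=120 if n=="top" else 75)
    if n=="scene": cv2.imwrite("pics/s14.png",cv2.resize(p[110:230,250:410,::-1],None,fx=5,fy=5,interpolation=cv2.INTER_CUBIC))
    else: cv2.imwrite("pics/t14.png",cv2.resize(p[150:300,250:480,::-1],None,fx=3.4,fy=3.4,interpolation=cv2.INTER_CUBIC))
E
```

```text
t 12.1667 p [478.8 116.2 148.9] x [ 0.001 -0.    -1.   ] y [ 0.996 -0.084  0.001] F [ 0.6  -0.82  0.13] M [-0.04  -0.064  0.01 ] g 0.0007 q [ 0.16  0.2   1.71 -0.    1.23  0.25]
scene mark deg 179.3 r 0.0314 n 11 of 464
ring top z median 0.1007
top mark deg 176.2 r 0.0326 n 10 of 670
ring top z median 0.0986
```

View pics/s14.png

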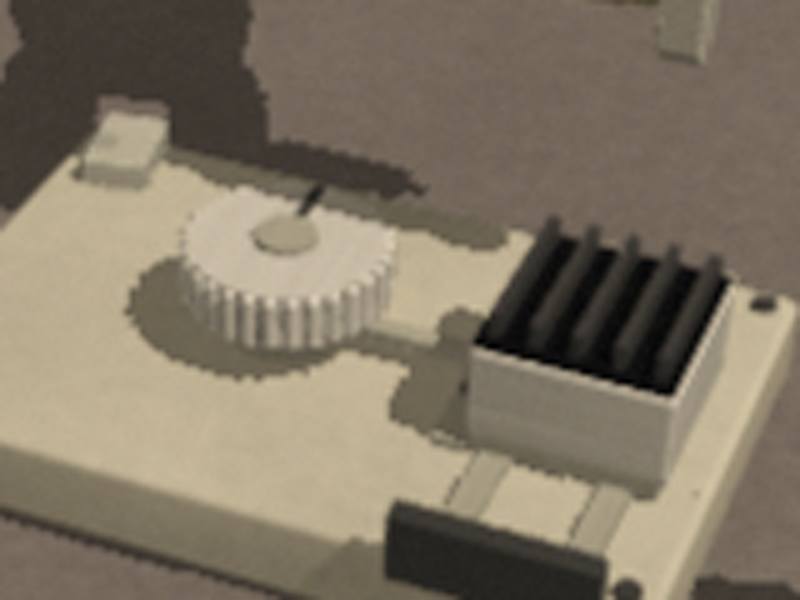

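View pics/t14.png

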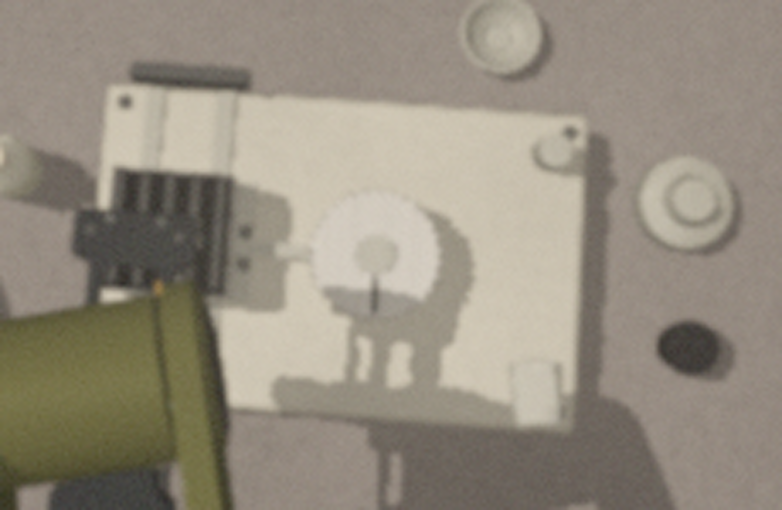

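The mark is at about 178° in both views, against 191.5° at the start. The second lap's bookkeeping gives a total of ~706° (12.3 rad), which is in the window, with the ring top ~8 mm higher as expected. The carriage and bystanders look unmoved. Now I'll lower in front of the carriage face.

Call:
jog_arm(rows=[0,0,-0.027,0,0,0,1,0,0,-0.027,0,0,0,1,0,0,-0.027,0,0,0,1,0,0,-0.016,0,0,0,1,0,0,-0.008,0,0,0,1,0,0,0,0,0,0,1,0,0,0,0,0,0,1])

```text
time_s: 12.85
ee_pos: [0.48, 0.1145, 0.0437]
eef_rot: [0.817, 1.571, -0.841]
force: [0.0, -0.0, 0.8]
grip_width: 0.0004
```

```bash
python3 - <<'E'
from h import *
from station import ctrl
st(); p,d=ctrl.camera("wrist"); cv2.imwrite("pics/w15.png",p[:,:,::-1])
E
```

```text
t 12.85 p [480.  114.5  43.7] x [ 0. -0. -1.] y [ 0.996 -0.087  0.   ] F [ 0.01 -0.01  0.83] M [-0.037 -0.079 -0.012] g 0.0004 q [ 0.16  0.33  1.81 -0.    1.    0.25]
```

View pics/w15.png

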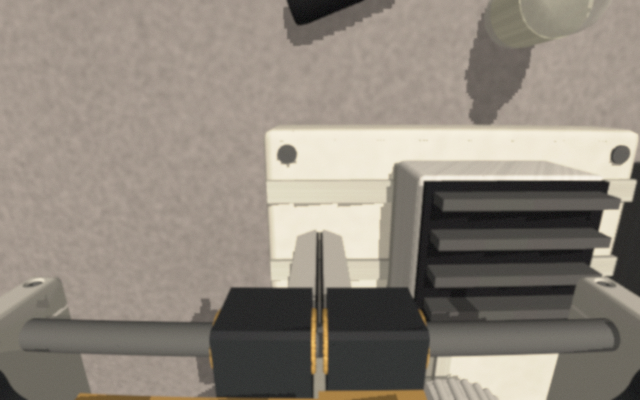

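The fingertips stand ahead of the near face with the black head clear to the right. Pushing along the stand's +x (world (0.9965, -0.084)).

Call:
jog_arm(rows=[0.01,-0.001,0,0,0,0,1,0.01,-0.001,0,0,0,0,1,0.008,-0.001,0,0,0,0,1,0.004,0,0,0,0,0,1,0.004,0,0,0,0,0,1,0.005,-0.001,0,0,0,0,1,0.005,0,0,0,0,0,1,0.005,-0.001,0,0,0,0,1])

```text
time_s: 13.57
ee_pos: [0.5305, 0.11, 0.0434]
eef_rot: [-2.096, 1.571, 2.529]
force: [-2.2, 1.6, 1.0]
grip_width: 0.0009
```

Call:
jog_arm(rows=[0.006,0,0,0,0,0,1,0.006,-0.001,0,0,0,0,1,0.006,0,0,0,0,0,1,0.006,-0.001,0,0,0,0,1,0.006,0,0,0,0,0,1,0.006,-0.001,0,0,0,0,1])

```text
time_s: 14.07
ee_pos: [0.5669, 0.1069, 0.0432]
eef_rot: [-2.05, 1.571, 2.576]
force: [-1.6, 3.1, -0.3]
grip_width: 0.0005
```

Call:
jog_arm(rows=[0.004,0,0,0,0,0,1,0.004,-0.0005,0,0,0,0,1,0.003,0,0,0,0,0,1,0.002,0,0,0,0,0,1,0.002,-0.0005,0,0,0,0,1,0.001,0,0,0,0,0,1,0,0,0,0,0,0,1])

```text
time_s: 14.65
ee_pos: [0.5826, 0.1059, 0.0434]
eef_rot: [1.767, 1.57, 0.11]
force: [-0.2, -0.4, 0.2]
grip_width: 0.0005
```

```bash
python3 - <<'E'
from h import *
from station import ctrl
st(); p,d=ctrl.camera("scene"); cv2.imwrite("pics/s16.png",cv2.resize(p[110:260,250:430,::-1],None,fx=4,fy=4,interpolation=cv2.INTER_CUBIC))
E
```

```text
t 14.65 p [582.6 105.9  43.4] x [ 0.  0. -1.] y [ 0.996 -0.087  0.   ] F [-0.24 -0.4   0.17] M [-0.053 -0.027 -0.014] g 0.0005 q [ 0.12  0.53  1.53 -0.    1.09  0.2 ]
```

View pics/s16.png

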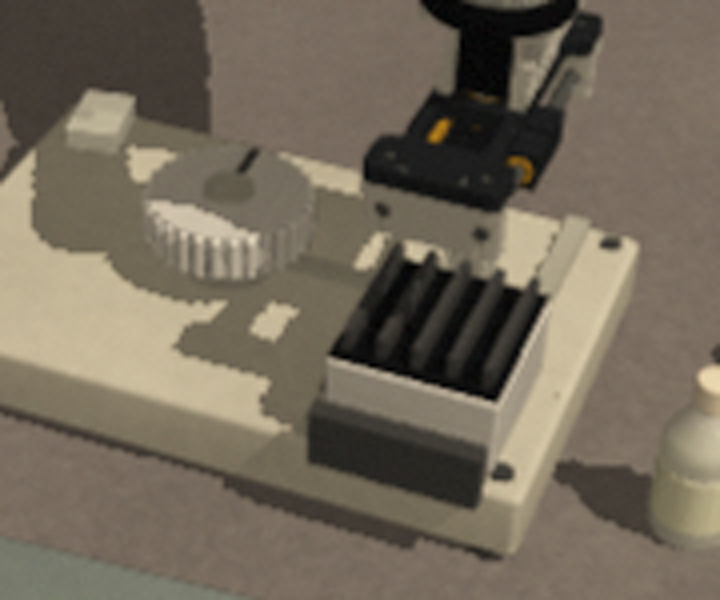

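The carriage is almost at the dark stop, but the force shows no stop contact yet. I'll creep 1 mm per row until it rises.

Call:
jog_arm(rows=[0.001,0,0,0,0,0,1,0.001,0,0,0,0,0,1,0.001,0,0,0,0,0,1,0,0,0,0,0,0,1])

```text
time_s: 15.03
ee_pos: [0.5826, 0.1059, 0.0435]
eef_rot: [-1.408, 1.564, -3.065]
force: [-24.8, -2.4, 15.2]
grip_width: 0.0006
```

Call:
jog_arm(rows=[0.001,0,0,0,0,0,1,0.001,0,0,0,0,0,1,0,0,0,0,0,0,1,0,0,0,0,0,0,1])

```text
time_s: 15.37
ee_pos: [0.5824, 0.1059, 0.0435]
eef_rot: [-1.404, 1.559, -3.061]
force: [-42.6, -2.5, 25.5]
grip_width: 0.0005
```

The force climbed to ~43 N with no further motion, so the carriage is hard against the stop. Backing off straight away and clearing.

Call:
jog_arm(rows=[-0.006,0,0,0,0,0,1,-0.012,0.001,0,0,0,0,1,-0.02,0.002,0,0,0,0,1,-0.03,0.003,0,0,0,0,1,0,0,0.03,0,0,0,1,0,0,0.035,0,0,0,1,0,0,0.035,0,0,0,1,-0.035,0,0.01,0,0,0,1])

```text
time_s: 16.03
ee_pos: [0.4892, 0.1121, 0.159]
eef_rot: [1.8, 1.561, 0.142]
force: [0.8, 0.4, 1.4]
grip_width: 0.0005
```

Call:
jog_arm(rows=[-0.035,0.015,0,0,0,0,1,-0.035,0.02,0,0,0,0,1,-0.03,0.02,0,0,0,0,1,0,0,0,0,0,0,1,0,0,0,0,0,0,1])

```text
time_s: 16.45
ee_pos: [0.384, 0.1676, 0.1541]
eef_rot: [1.956, 1.569, 0.3]
force: [0.1, 0.5, -0.5]
grip_width: 0.0002
```

```bash
python3 - <<'E'
from h import *
from station import ctrl
st()
for n in ["scene","top"]:
    p,d,m=mark(n,zt=.1015,thr=130 if n=="top" else 75)
    C=cloud(m,d)
    rel=C[...,:2]-np.array([.553,-.038]); xs=rel@[.9965,-.084]; ys=rel@[.084,.9965]
    k=(abs(ys-.148)<.04)&(C[...,2]>.112)&(C[...,2]<.13)&(abs(xs)<.13)
    print(n,"fins x range",np.percentile(xs[k],[1,50,99]).round(4))
    cv2.imwrite(f"pics/{n}17.png",p[:,:,::-1] if n=="scene" else cv2.resize(p[150:300,230:480,::-1],None,fx=3.2,fy=3.2,interpolation=cv2.INTER_CUBIC))
f=np.load("top0.npz");m=ctrl.camera_model("top");C=cloud(m,f["d"]);rel=C[...,:2]-np.array([.553,-.038]); xs=rel@[.9965,-.084]; ys=rel@[.084,.9965]
k=(abs(ys-.148)<.04)&(C[...,2]>.112)&(C[...,2]<.13)&(abs(xs)<.13); print("start fins",np.percentile(xs[k],[1,50,99]).round(4))
E
```

```text
t 16.45 p [384.  167.6 154.1] x [ 0.002  0.001 -1.   ] y [ 0.996 -0.084  0.002] F [ 0.1   0.46 -0.49] M [-0.031 -0.079  0.039] g 0.0002 q [ 0.32  0.02  1.89 -0.    1.22  0.41]
scene mark deg 179.3 r 0.0279 n 5 of 464
ring top z median 0.1007
scene fins x range [0.0362 0.0811 0.1154]
ring top z median 0.0987
top fins x range [0.0366 0.0745 0.1131]
start fins [-0.0332  0.005   0.0436]
```

View pics/scene17.png

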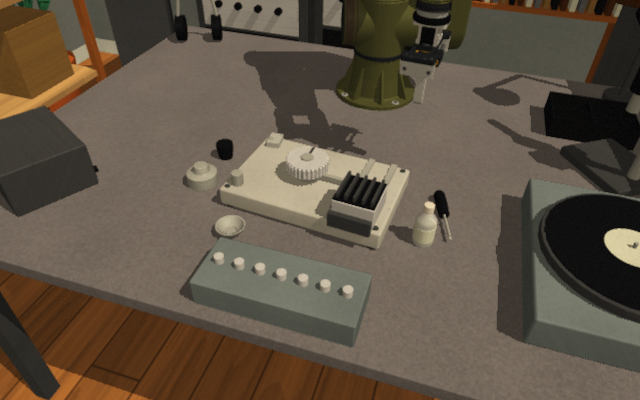

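View pics/top17.png

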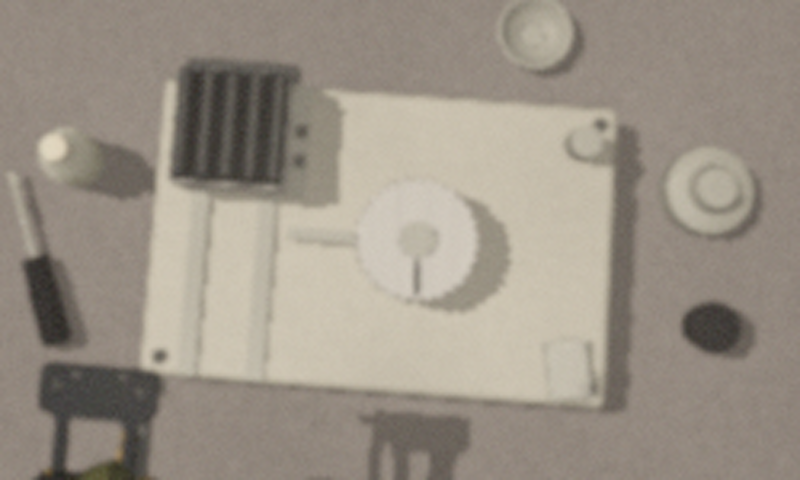

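The fins moved 69.7 mm, so the carriage is home. The mark still sits at about 178° on the ring, the bystanders are where they were, and the arm is clear. Handing in.

```bash
python3 -c "
from station import ctrl
print(ctrl.hand_in())"
```

```text
the job is handed in; nothing more can be done
None
```

The ring is loosened by about two turns, the carriage is home against its stop, and the job is handed in. It took about 16.5 s of the 64 s.

- **Ring:** I rolled the shut fingertips round its rim, with side forces staying under about 8 N wherever I read them. The index mark was followed through both laps and stands at about 178°, against 191.5° at the start. That makes about 706° loosened, or 12.3 rad plus the unknown start of 0–0.3 rad, inside the 11.7–13.75 window. The ring's top rose about 8 mm, as two turns should give.
- **Carriage:** I pushed it until it hit the stop. The wrist's side force reached about 43 N at the stop, so the last millimetres were firmer than they needed to be, though under the 60 N limit. Depth from the top camera shows 69.7 mm of travel out of 70.
- **Clear at the end:** The tool finished about 0.15 m up and away from the stand with no contact force. By eye, the loose things look unmoved in the last pictures; I didn't measure their positions.

**One disagreement:** the reported TCP height was about 30 mm below the fingertip end seen in both the wrist and scene cameras. A sideways pass at the reported height met nothing, so I worked from the height seen in the cameras.

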